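# Shut and latch the top side-dish container

## Task

The top container of the steel stack has been left open: with the fingertips push its lid down fully shut, then push its clasp down until the flap lies flat against the container's side. Only push: do not lift, tip or shove the stack out of its place, leave the other things on the shelf where they are, and finish clear of everything.

Things in the scene. Friction and masses are not known exactly. Their poses are not given: they have to be found in the camera images.
- stack: three round steel containers clicked together into one loose stack of about 1.4 kg (the lower two are full and shut), 130 mm across (134 mm at the lids), 128 mm tall up to the rim of the open top container. Origin: centre of the underside, on the shelf top. Its z is up, its x points horizontally from the clasp side to the hinge side of the lids; all three clasps are on its -x side, which roughly faces the robot. The lower two clasps are already shut.
- lid (a joint): angle of the top container's lid, rad: 0 = shut flat on the rim, growing as it opens upward (1.57 = upright). The hinge is stiff by friction (0.16 N m): the lid stays where it is left, and about 2 N at its free edge moves it. No spring. The lid is a flat disc 134 mm across and 7 mm thick.
- lid_hinge (a point): the lid's hinge axis, in stack frame at x = +70 mm, y = 0, z = 128 mm; the axis runs along the stack's y. The shut lid's flat top lies 7 mm above it. The lid disc spans 3 to 137 mm from this axis.
- lid_edge (a point): point on the lid's outer (upper) face at its free edge, 137 mm from the hinge axis, moves with the lid.
- clasp (a joint): angle of the clasp on the free edge of that lid, rad, relative to the lid: 0 = flap folded flat, hanging along the container's wall when the lid is shut; 1.57 = sticking straight out from the lid's edge, larger = tipped farther up. It has no spring and stays where left (friction 0.03 N m, about 1 N at its end).
- clasp_pin (a point): the clasp's hinge axis on the lid's edge: with the lid shut it is in stack frame at x = -71.5 mm, y = 0, z = 132 mm, and runs along the stack's y.
- clasp_end (a point): middle of the free end of the clasp flap, 34 mm from its pin. The flap is a steel plate 36 mm wide and 3 mm thick with a 6 mm rolled lip at this end.
- cup: blue plastic cup, 72 mm across, 90 mm tall, open upward; origin at the centre of its underside; to be left alone
- ramekin: glass ramekin, 84 mm across, 45 mm tall; origin at the centre of its underside; to be left alone
- jar: lidded amber glass jar, 68 mm across, 85 mm tall; origin at the centre of its underside; to be left alone
- bowl: small steel bowl, 120 mm across, 50 mm tall; origin at the centre of its underside; to be left alone
- spatula: wooden spatula, 280 mm long, lying flat along its own x; origin at the centre of its underside; to be left alone
- can: plain metal can, 66 mm across, 80 mm tall; origin at the centre of its underside; to be left alone

How it is judged:
On the way, in this order (a step that is already met when the one before it is completed fails the run):
1. the lid is pushed fully shut (value of joint lid below 0.04 rad), for 0.2 s.
2. the clasp is folded down flat with the lid shut (value of joint lid below 0.04 rad and value of joint clasp below 0.15 rad), for 0.2 s.
At the end, for the whole second after the job is handed in: The top lid is shut (within 0.04 rad), its clasp lies flat (within 0.15 rad), the stack stands upright and still within 30 mm of where it began, and every other thing is within 30 mm of its place (all of step 2 and linear speed of stack below 0.02 m/s and angle between stack's own z axis and vertical below 0.05 rad and distance of each of stack, cup, ramekin, jar, bowl, spatula, can from where it was at the start of the episode below 0.03 m); the robot touches nothing.
It fails at once if the stack is shoved or carried more than 30 mm (distance of stack from where it was at the start of the episode above 0.03 m).
It fails at once if the stack is lifted off the shelf (height (world z) of stack above 0.012 m).
It fails at once if the stack is tipped (angle between stack's own z axis and vertical above 0.15 rad).
It fails at once if another thing on the shelf is moved, lifted or carried more than 30 mm (distance of any of cup, ramekin, jar, bowl, spatula, can from where it was at the start of the episode above 0.03 m).
It also fails if it takes over 45 s, if anything falls off the work surface, if the arm or the gripper's body presses on something with over 40 N, if the wrist force passes 120 N, or if a joint passes its speed limit or range.

## Robot

A 7-joint arm with a two-finger parallel gripper is mounted at the origin on the work surface. World frame = base frame: x ahead of the robot, y to its left, z up, the work surface at z = 0. Lengths are in m, angles in rad, forces in N, time in s.
With the tool pointing down it reaches from about 0.35 to 0.9 m from the base axis. Payload 8.1 kg.
Tool frame: the origin (TCP) lies on the centre line of the jaws, within the pads' length; the fingertips stand 14 mm ahead of it and the grasp point (between the pads) lies 5 mm behind it; z points along the fingers, y is the direction in which the jaws open and shut (so a half turn about z gives the same grasp; the last joint's range is limited). The gripper opens to 92 mm and grips with 3 to 60 N. Pads are 19 mm wide; open, the fingers measure 130 mm over their backs; the gripper's body (75 mm by 190 mm) begins 47 mm behind the grasp point.
Start: joints at [1.219, 0.434, 0.025, 1.573, -0.012, 1.134, -0.075], TCP at [0.154, -0.606, 0.241] pointing down, gripper open.
Joint ranges: [-2.62, 2.62], [-0.44, 2.09], [-1.27, 1.32], [0.08, 2.57], [-1.32, 4.46], [0.12, 2], [-2.74, 2.74]. Speed limits (rad/s): [2.22, 2.22, 3.01, 3.01, 3.14, 3.14, 3.14].

## Interface

Orientations are given as a rotation vector (axis times angle).
In Python, from cell import arm, optics gives the robot as it stands.
- The arm moves only by the shell command python3 -m creep 'ROWS' [FORCE]. ROWS is JSON, a list of rows, each an object with "translation": the shift along the tool's x, y, z in m, a list of three; "rot": the turn, a rotation vector about the tool's x, y, z in degrees, a list of three; "jaw": the finger opening in m, from 0 to 0.0918. In form: [{"translation": [x, y, z], "rot": [wx, wy, wz], "jaw": jaw}, ...]. A call has 1 to 12 rows; each row shifts and turns the commanded pose from where the row before left it, along the tool's axes as they then stand; what a row does not reach is not made up. A row lasts 1/12 s, in which the tool goes at most 41.7 mm and 7.16 degrees, less where a joint would pass 70% of its speed; a pose out of reach is approached as far as the arm can. A call is refused whole if a number of a shift passes 0.0417 or a number of a turn 7.16, either way. A call with a gripper value outside its range is refused whole. The fingers move at their own pace and stop on an object; FORCE is the grip in N (left out, the last holds). Time passes only in rows, so rows that do not move let the fingers close. It gives the time, the measured TCP pose, the force and the opening at its end, in the units of the state.
- arm.observe(): the state, without advancing time (a new reading comes with each control period).
- optics.get_image(name): name is "scene" or "top" or "wrist"; returns the picture (400x640x3 uint8, red, green, blue); there is no depth.
- optics.camera_info(name): a dict with "fx", "fy", "cx", "cy" (pixels), "R" (3x3) and "t" (3): a world point X has camera coordinates R X + t. Camera axes: x right, y down, z forward; pixel columns grow to the right and rows downward; lengths in m; the calibration is good to about 2 mm. A picture is of the moment at which its call begins: read the wrist's pose just before it. camera_info takes no time and is no camera call; for the wrist camera it gives the pose at the moment of the call.
- arm.sign_off(): hands the job in, once; it reports no verdict.
Trained networks look in the newest picture that a camera, given by its name, has taken for a name from the list of things; names that differ only in an ending like _2 or _b are one class to them, and where a whole thing is asked for, a point or a joint stands for the part that bears it (a point fixed in the world has none). Each returns a list of dicts, best first, with "score" (0 to 1); they miss things now and then, are a little off and sometimes report something else, mostly with a low value. They report only what shows in the picture. A call takes as long as a camera call.
- optics.boxes_of(camera, thing): "location" ([column, row] in pixels, amid what is visible of it).
- optics.pinpoint(camera, thing): "location" ([column, row] in pixels: a listed point, or the origin of a listed thing).
The state is a dict: "clock": time; "joints": joint angles; "dq": joint speeds; "joint_efforts": joint torques, N m; "position": TCP position; "ee_rot": TCP orientation; "force": force on the tool from outside, world axes, zero at the start; "ft_torque": the same for the moment, N m; "width": opening from 0.0 (shut) to 1.0 (fully open).
Only numpy, scipy, OpenCV 4.12 (cv2) and the standard library are available. Lean on these libraries where they do the work, as an engineer would, in place of code of your own. Each camera call takes 0.05 s, during which the arm holds its last target.

## Working session

There is one attempt and no reset: what is moved stays moved. The work goes in short steps, Python scripts to look and compute and a shell command to move; the robot and the scene stay as the last step left them, time stands still between calls to the robot, and variables do not carry over. Pictures are saved under pics/ and viewed, and the job is handed in when it is done.

```bash
ls; mkdir -p pics
python3 - <<'E'
from cell import arm, optics
import cv2, numpy as np
print(arm.observe())
for n in ["scene","top","wrist"]:
    im=optics.get_image(n); cv2.imwrite(f"pics/{n}0.png",im[:,:,::-1])
    i=optics.camera_info(n); print(n,i)
    if n!="wrist":
        for t in ["stack","lid_hinge","lid_edge","clasp_pin","clasp_end"]:
            print(t,[(np.round(d["location"],1),round(d["score"],2)) for d in optics.pinpoint(n,t)[:2]])
E
```

```text
pics
{'clock': 0.0, 'joints': array([ 1.21938342,  0.43524523,  0.02496731,  1.57409852, -0.01159864,
        1.13401272, -0.07510503]), 'dq': array([ 1.73222433e-03,  2.81293779e-04,  3.61104574e-04, -1.25373423e-03,
        1.85256789e-03, -9.99881831e-04, -8.63676103e-05]), 'joint_efforts': array([-8.77970851e-04, -6.67873192e+01,  9.84228440e-01, -3.14461112e+01,
       -6.06653024e-02,  4.26369812e-02,  1.71312377e-04]), 'position': array([ 0.15373437, -0.60528414,  0.23993053]), 'ee_rot': array([-3.11575673e+00, -3.89523038e-01,  5.41149974e-04]), 'force': array([ 0.29924204,  0.61736922, -0.46784723]), 'ft_torque': array([-0.01474561,  0.0322485 , -0.00990328]), 'width': 0.9999908177552992}
scene {'fx': 492.9137853697542, 'fy': 492.9137853697542, 'cx': 325.5281249082939, 'cy': 198.33761765045412, 'R': array([[-0.00914735,  0.99994299,  0.00550769],
       [ 0.56132864,  0.00969304, -0.82753622],
       [-0.82754244, -0.00447814, -0.56138531]]), 't': array([ 0.00614675, -0.27159107,  1.92589055])}
stack [(array([350.8, 219.1]), 0.79)]
lid_hinge [(array([356.3, 192.4]), 0.61)]
l
[... 320 characters left out ...]
0.14646297],
       [ 0.14670612, -0.00738419, -0.98915256]]), 't': array([-0.04237357,  0.64138414,  1.1951322 ])}
stack [(array([282.2, 215.8]), 0.81), (array([332.8, 206.4]), 0.45)]
lid_hinge [(array([280.9, 186.9]), 0.88)]
lid_edge [(array([279.6, 210.8]), 0.94)]
clasp_pin [(array([280.3, 213.1]), 0.53)]
clasp_end [(array([279.4, 224.8]), 0.72)]
wrist {'fx': 319.1530466991702, 'fy': 319.1530466991702, 'cx': 316.41721565256296, 'cy': 203.28756685627496, 'R': array([[ 2.47095684e-01, -9.68990859e-01,  6.61228910e-04],
       [-9.28873911e-01, -2.36671311e-01,  2.84920950e-01],
       [-2.75929302e-01, -7.10169354e-02, -9.58550789e-01]]), 't': array([-0.62571152, -0.03688338,  0.39090975])}
```

View pics/scene0.png

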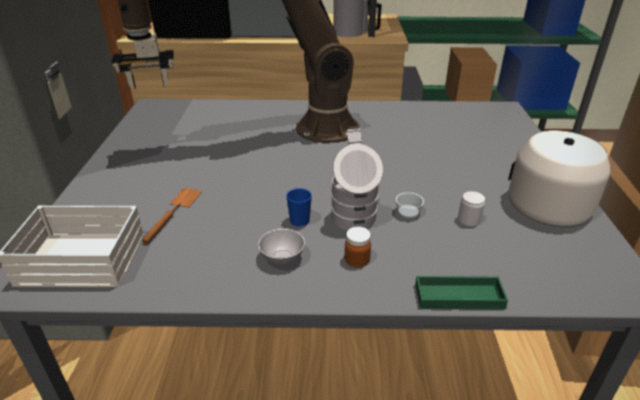

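View pics/top0.png

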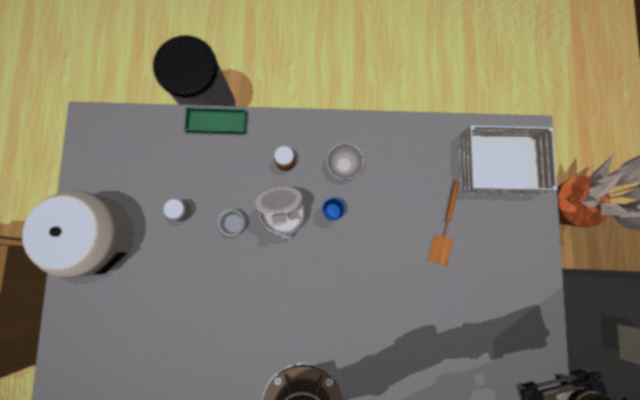

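View pics/wrist0.png

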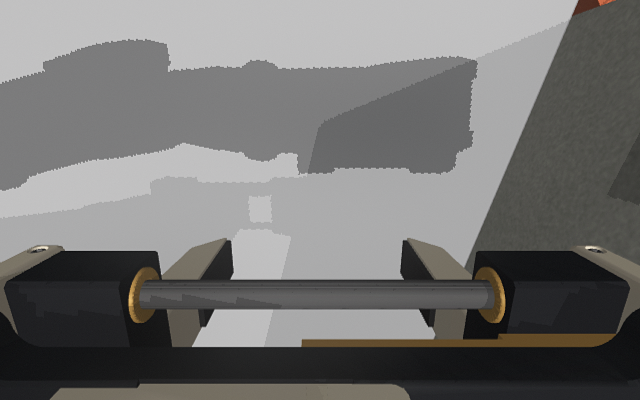

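```bash
cat > h.py <<'E'
from cell import arm, optics
import cv2, numpy as np
from scipy.spatial.transform import Rotation as Ro
def tri(a,b):  # a: [(cam,pix)...]
    P=[];
    for n in a:
        i=optics.camera_info(n); K=np.array([[i["fx"],0,i["cx"]],[0,i["fy"],i["cy"]],[0,0,1]])
        P.append(K@np.c_[i["R"],i["t"]])
    X=cv2.triangulatePoints(P[0],P[1],np.array(b[0],float).reshape(2,1),np.array(b[1],float).reshape(2,1))
    return (X[:3]/X[3]).ravel()
def onz(n,p,z):
    i=optics.camera_info(n); d=i["R"].T@np.array([(p[0]-i["cx"])/i["fx"],(p[1]-i["cy"])/i["fy"],1]); c=-i["R"].T@np.array(i["t"])
    return c+d*(z-c[2])/d[2]
def proj(n,X):
    i=optics.camera_info(n); c=np.array(i["R"])@np.array(X)+i["t"]; return np.array([i["fx"]*c[0]/c[2]+i["cx"],i["fy"]*c[1]/c[2]+i["cy"]])
E
python3 - <<'E'
from h import *
s=dict(stack=(350.8,219.1),hinge=(356.3,192.4),edge=(356.7,145.6),pin=(355.6,137.8),end=(351.8,133))
t=dict(stack=(282.2,215.8),hinge=(280.9,186.9),edge=(279.6,210.8),pin=(280.3,213.1),end=(279.4,224.8))
for k in s: print(k,tri(["scene","top"],[s[k],t[k]]))
print(onz("top",t["stack"],0),onz("scene",s["stack"],0),onz("top",t["hinge"],.128),onz("scene",s["hinge"],.128))
E
```

```text
stack [ 0.58851037  0.07856626 -0.00094153]
hinge [0.66005979 0.08141472 0.13950164]
edge [0.57821925 0.07898374 0.23485136]
pin [0.57003202 0.07547585 0.25382711]
end [0.5390688  0.07043426 0.25267413]
[0.58846034 0.08731785 0.        ] [0.59040656 0.07293244 0.        ] [0.66212179 0.08412643 0.128     ] [0.64276696 0.08154749 0.128     ]
```

Run:
```python
from h import *
for n,(x,y) in dict(scene=(320,120),top=(240,170)).items():
    im=cv2.imread(f"pics/{n}0.png")[y:y+110,x:x+100 if n=="top" else x+90]
    cv2.imwrite(f"pics/{n}0z.png",cv2.resize(im,None,fx=5,fy=5,interpolation=cv2.INTER_CUBIC))
o=arm.observe(); R=Ro.from_rotvec(o["ee_rot"]).as_matrix(); print(R.round(3))
T=np.array([.50,.08,.40]); print(R.T@(T-o["position"]))
for t in ["cup","ramekin","jar"]:
    for n in ["scene","top"]:
        optics.get_image(n)
        d=optics.pinpoint(n,t); print(t,n,[(onz(n,e["location"],0).round(3),round(e["score"],2)) for e in d[:2]])
```

```text
[[ 0.969  0.246  0.   ]
 [ 0.246 -0.969 -0.   ]
 [ 0.     0.    -1.   ]]
[ 0.50425827 -0.57947453 -0.1592689 ]
cup scene [(array([ 0.596, -0.081,  0.   ]), 0.94)]
cup top [(array([ 0.623, -0.082,  0.   ]), 0.97)]
ramekin scene [(array([0.54 , 0.256, 0.   ]), 0.81)]
ramekin top [(array([0.562, 0.251, 0.   ]), 0.74)]
jar scene [(array([0.76, 0.08, 0.  ]), 0.89), (array([0.531, 0.255, 0.   ]), 0.32)]
jar top [(array([0.776, 0.073, 0.   ]), 0.84), (array([0.589, 0.097, 0.   ]), 0.21)]
```

View pics/scene0z.png

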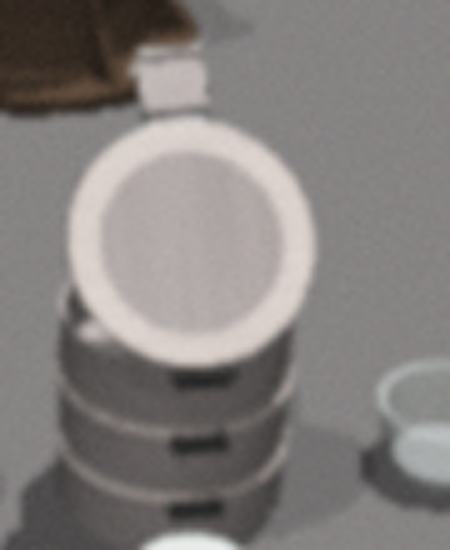

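View pics/top0z.png

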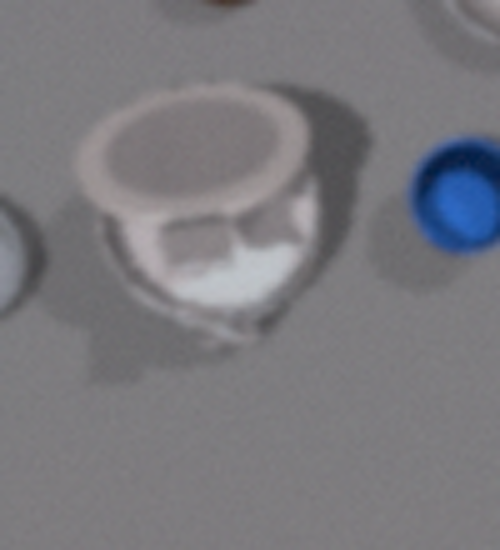

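```bash
cat > model.py <<'E'
from h import *
from scipy.optimize import least_squares
def pts(p):
    X,Y,yaw,l,c=p
    B=np.array([X,Y,0]); ex=np.array([np.cos(yaw),np.sin(yaw),0]); ey=np.array([-np.sin(yaw),np.cos(yaw),0]); ez=np.array([0,0,1.])
    h=B+.07*ex+.128*ez; d=-np.cos(l)*ex+np.sin(l)*ez; n=np.sin(l)*ex+np.cos(l)*ez
    pin=h+.1415*d+.004*n
    e=pin+.034*(-n*np.cos(c)+d*np.sin(c))
    rim=lambda off:[h+(.07+.067*np.cos(a))*d+.067*np.sin(a)*ey+off*n for a in np.linspace(0,2*np.pi,60)]
    return dict(stack=B,hinge=h,edge=h+.137*d+.007*n,pin=pin,end=e,ctr=h+.07*d+.007*n,ctrb=h+.07*d,rim=rim(.007),rimb=rim(0),
      c1=pin+.018*ey,c2=pin-.018*ey,e1=e+.018*ey,e2=e-.018*ey,ex=ex,
      cyl=[B+.065*(np.cos(a)*ex+np.sin(a)*ey)+np.array([0,0,z]) for z in(.0,.128) for a in np.linspace(0,6.283,60)],
      lclasp=B-.0735*ex+np.array([0,0,.075]),lh1=B+.07*ex+.085*ez,lh2=B+.07*ex+.043*ez)
E
cat > fit.py <<'E'
from model import *
S={"hinge":(361,194.5),"ctr":(358.4,168.4),"pin":(355.6,140.5),"end":(354,130),"lh1":(360,208.6),"lh2":(359,222)}
T={"ctr":(278.4,199.2),"end":(279.4,223.5),"pin":(279.5,213)}
def f(p):
    q=pts(p); r=[]
    for k,v in S.items(): r+=list((proj("scene",q[k])-v)*(.5 if k[:2] in("lh","hi") else 1))
    for k,v in T.items(): r+=list(proj("top",q[k])-v)
    rt=np.array([proj("top",x) for x in q["rim"]]); rs=np.array([proj("scene",x) for x in q["rim"]])
    r+=[np.ptp(rt[:,0])-46,np.ptp(rt[:,1])-26,np.ptp(rs[:,0])-49.4,np.ptp(rs[:,1])-50.6,
        rt[rt[:,0].argmin(),1]-203, rt[rt[:,0].argmax(),1]-196.5]
    return r
s=least_squares(f,[.59,.08,.1,.9,.7],loss="soft_l1"); print(s.x.round(4)); print(np.round(s.fun,1))
q=pts(s.x); print({k:q[k].round(3) for k in("hinge","edge","pin","end")})
np.save("p.npy",s.x)
for n,(x,y) in dict(scene=(320,120),top=(240,170)).items():
    im=cv2.resize(cv2.imread(f"pics/{n}0.png")[y:y+110,x:x+100],None,fx=6,fy=5.4,interpolation=cv2.INTER_CUBIC)
    d=lambda X,c:cv2.circle(im,tuple(int(v) for v in (proj(n,X)+.5-[x,y])*[6,5.4]),2,c,-1)
    for X in q["rim"]: d(X,(0,255,0))
    for X in q["rimb"]: d(X,(0,128,0))
    for X in q["cyl"]: d(X,(255,0,0))
    for k in("c1","c2","e1","e2"): d(q[k],(0,0,255))
    d(q["lclasp"],(255,0,255)); d(q["lh1"],(255,0,255))
    cv2.imwrite(f"pics/{n}0f.png",im)
E
python3 fit.py
```

```text
Traceback (most recent call last):
  File "fit.py", line 12, in <module>
    s=least_squares(f,[.59,.08,.1,.9,.7],loss="soft_l1"); print(s.x.round(4)); print(np.round(s.fun,1))
  File "fit.py", line 8, in f
    rt=np.array([proj("top",x) for x in q["rim"]]); rs=np.array([proj("scene",x) for x in q["rim"]])
                 ~~~~^^^^^^^^^
  File "h.py", line 15, in proj
    i=optics.camera_info(n); c=np.array(i["R"])@np.array(X)+i["t"]; return np.array([i["fx"]*c[0]/c[2]+i["cx"],i["fy"]*c[1]/c[2]+i["cy"]])
ValueError: time passes only in moves, steps and waits
```

View pics/scene0f.png

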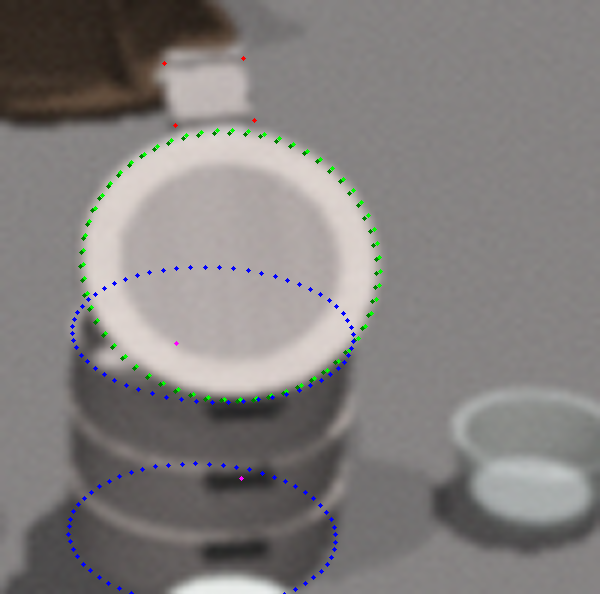

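View pics/top0f.png

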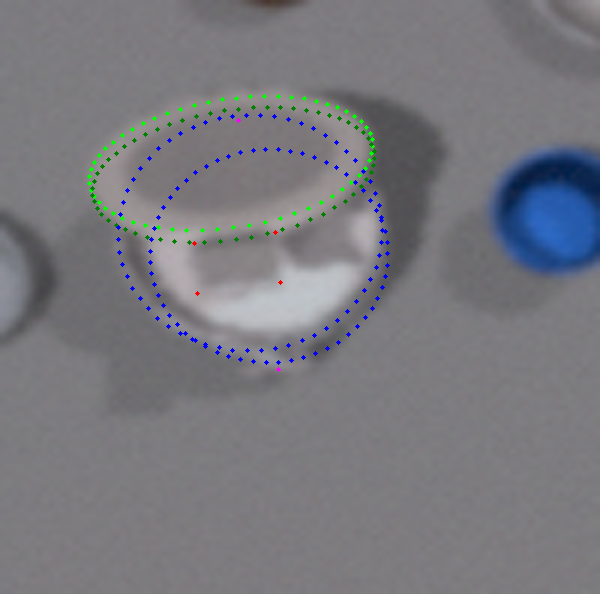

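```bash
python3 -m creep '[{"translation":[0.0,0.0,-0.02],"rot":[0,0,4.4],"jaw":0},{"translation":[0.024,-0.025,-0.008],"rot":[0,0,0],"jaw":0},{"translation":[0.024,-0.025,-0.008],"rot":[0,0,0],"jaw":0},{"translation":[0.024,-0.025,-0.008],"rot":[0,0,0],"jaw":0},{"translation":[0.024,-0.025,-0.008],"rot":[0,0,0],"jaw":0},{"translation":[0.024,-0.025,-0.008],"rot":[0,0,0],"jaw":0},{"translation":[0.024,-0.025,-0.008],"rot":[0,0,0],"jaw":0},{"translation":[0.024,-0.025,-0.008],"rot":[0,0,0],"jaw":0},{"translation":[0.024,-0.025,-0.008],"rot":[0,0,0],"jaw":0},{"translation":[0.024,-0.025,-0.008],"rot":[0,0,0],"jaw":0},{"translation":[0.024,-0.025,-0.008],"rot":[0,0,0],"jaw":0},{"translation":[0.024,-0.025,0],"rot":[0,0,0],"jaw":0}]'
cat > rel.py <<'E'
from h import *
o=arm.observe(); R=Ro.from_rotvec(o["ee_rot"]).as_matrix(); p=np.load("p.npy"); y=p[2]
S=np.array([[np.cos(y),-np.sin(y),0],[np.sin(y),np.cos(y),0],[0,0,1]])
tip=o["position"]+.014*R[:,2]
print("t",round(o["clock"],2),"tip in stack frame",(S.T@(tip-[p[0],p[1],0])).round(4),"F",(S.T@o["force"]).round(2),"w",round(o["width"],3))
print("tool x,z in stack", (S.T@R[:,0]).round(3),(S.T@R[:,2]).round(3),"j",o["joints"].round(2))
E
python3 rel.py
```

```text
clock: 2.25
position: [0.3681, -0.2884, 0.3425]
ee_rot: [3.128, 0.269, 0.003]
force: [0.9, -0.4, -0.7]
width: 0.179
t 2.25 tip in stack frame [-0.2775 -0.3256  0.3285] F [ 0.79 -0.59 -0.69] w 0.179
tool x,z in stack [ 1.    -0.001  0.002] [ 0.002 -0.002 -1.   ] j [ 0.71  0.11 -0.18  1.76  0.02  1.27 -0.87]
```

```bash
python3 -m creep '[{"translation":[0.026,-0.027,0],"rot":[0,0,0],"jaw":0},{"translation":[0.026,-0.027,0],"rot":[0,0,0],"jaw":0},{"translation":[0.026,-0.027,0],"rot":[0,0,0],"jaw":0},{"translation":[0.026,-0.027,0],"rot":[0,0,0],"jaw":0},{"translation":[0.026,-0.027,0],"rot":[0,0,0],"jaw":0},{"translation":[0.026,-0.027,0],"rot":[0,0,0],"jaw":0},{"translation":[0.026,-0.027,0],"rot":[0,0,0],"jaw":0},{"translation":[0.026,-0.027,0],"rot":[0,0,0],"jaw":0},{"translation":[0.026,-0.027,0],"rot":[0,0,0],"jaw":0},{"translation":[0.026,-0.027,0],"rot":[0,0,0],"jaw":0},{"translation":[0.026,-0.027,0],"rot":[0,0,0],"jaw":0},{"translation":[0.024,-0.025,0],"rot":[0,0,0],"jaw":0}]'
python3 rel.py
python3 - <<'E'
from h import *
cv2.imwrite("pics/w1.png",optics.get_image("wrist")[:,:,::-1])
cv2.imwrite("pics/s1.png",cv2.resize(optics.get_image("scene")[80:260,240:480,::-1],None,fx=3,fy=3))
E
```

```text
clock: 3.25
position: [0.6182, 0.0826, 0.3407]
ee_rot: [-3.13, -0.27, -0.0]
force: [0.1, -0.8, 0.6]
width: 0.002
t 3.25 tip in stack frame [ 0.0327 -0.0032  0.3267] F [-0.02 -0.76  0.64] w 0.002
tool x,z in stack [ 1.    -0.001  0.   ] [ 0.  0. -1.] j [ 0.06  0.41 -0.42  1.39  0.17  1.37 -1.76]
```

View pics/w1.png

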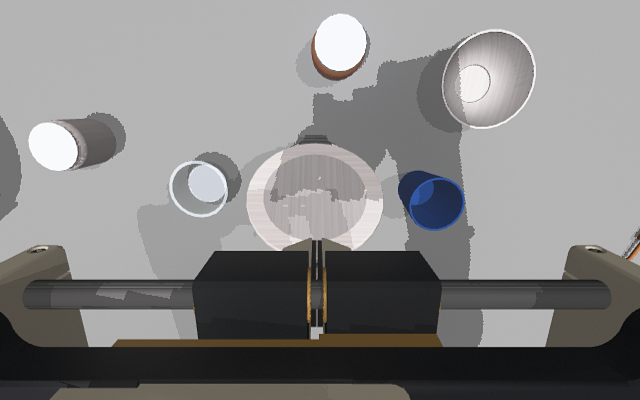

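View pics/s1.png

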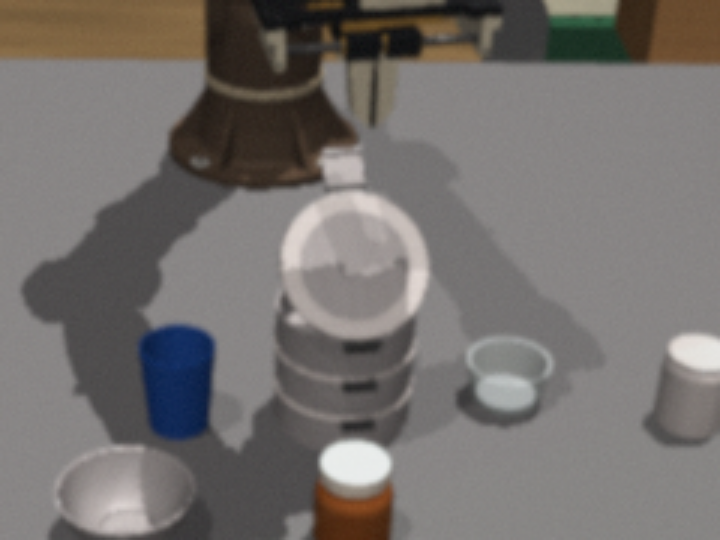

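```bash
python3 -m creep '[{"translation":[0.001,-0.001,0.023],"rot":[0,0,0],"jaw":0},{"translation":[0.001,-0.001,0.023],"rot":[0,0,0],"jaw":0},{"translation":[0.001,-0.001,0.023],"rot":[0,0,0],"jaw":0},{"translation":[0,0,0.023],"rot":[0,0,0],"jaw":0},{"translation":[-0.005,0,0.0045],"rot":[0,0,0],"jaw":0},{"translation":[-0.005,0,0.0045],"rot":[0,0,0],"jaw":0},{"translation":[-0.005,0,0.004],"rot":[0,0,0],"jaw":0},{"translation":[-0.005,0,0.004],"rot":[0,0,0],"jaw":0},{"translation":[-0.004,0,0.0035],"rot":[0,0,0],"jaw":0},{"translation":[-0.004,0,0.0035],"rot":[0,0,0],"jaw":0},{"translation":[0,0,0],"rot":[0,0,0],"jaw":0}]'
python3 rel.py
python3 - <<'E'
from h import *
cv2.imwrite("pics/s2.png",cv2.resize(optics.get_image("scene")[80:260,240:480,::-1],None,fx=3,fy=3))
E
```

```text
clock: 4.27
position: [0.5914, 0.0791, 0.2248]
ee_rot: [3.13, 0.27, 0.0]
force: [-1.0, -0.1, 0.9]
width: 0.003
t 4.27 tip in stack frame [ 0.0057 -0.0021  0.2108] F [-1.01  0.09  0.9 ] w 0.003
tool x,z in stack [ 1.    -0.001  0.   ] [ 0. -0. -1.] j [ 0.07  0.44 -0.42  1.64  0.2   1.1  -1.8 ]
```

View pics/s2.png

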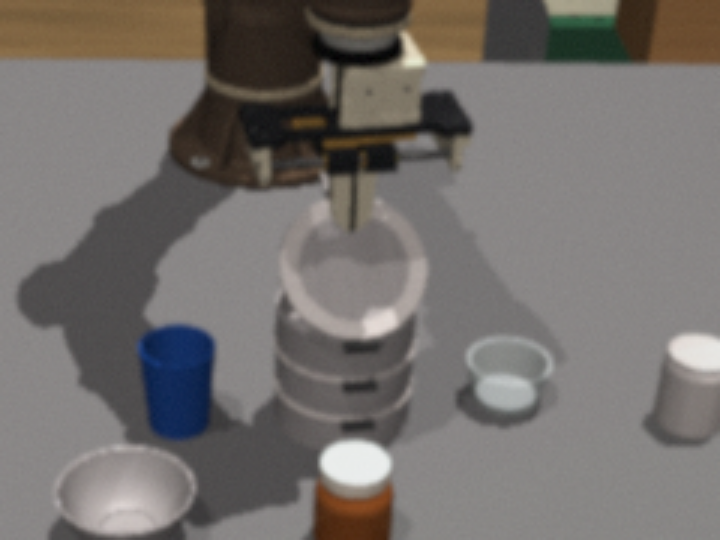

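```bash
python3 -m creep '[{"translation":[-0.0064,0,0.008],"rot":[0,0,0],"jaw":0},{"translation":[-0.0064,0,0.008],"rot":[0,0,0],"jaw":0},{"translation":[-0.0064,0,0.008],"rot":[0,0,0],"jaw":0},{"translation":[-0.005,0,0.010],"rot":[0,0,0],"jaw":0},{"translation":[-0.005,0,0.010],"rot":[0,0,0],"jaw":0},{"translation":[-0.002,0,0.007],"rot":[0,0,0],"jaw":0},{"translation":[-0.002,0,0.007],"rot":[0,0,0],"jaw":0},{"translation":[-0.002,0,0.007],"rot":[0,0,0],"jaw":0},{"translation":[-0.001,0,0.004],"rot":[0,0,0],"jaw":0},{"translation":[0,0,0.003],"rot":[0,0,0],"jaw":0},{"translation":[0,0,0],"rot":[0,0,0],"jaw":0}]'
python3 rel.py
```

```text
clock: 5.23
position: [0.5563, 0.073, 0.1521]
ee_rot: [3.13, 0.27, -0.001]
force: [0.7, -0.5, 0.3]
width: 0.005
t 5.23 tip in stack frame [-0.0299 -0.002   0.1381] F [ 0.63 -0.65  0.26] w 0.005
tool x,z in stack [ 1.    -0.001 -0.001] [-0.001 -0.    -1.   ] j [ 0.08  0.46 -0.42  1.81  0.23  0.92 -1.84]
```

```bash
python3 -m creep '[{"translation":[0,0,0.0015],"rot":[0,0,0],"jaw":0},{"translation":[0,0,0.0015],"rot":[0,0,0],"jaw":0},{"translation":[0,0,0],"rot":[0,0,0],"jaw":0},{"translation":[0,0,0],"rot":[0,0,0],"jaw":0}]'
python3 rel.py
python3 - <<'E'
from h import *
cv2.imwrite("pics/s3.png",cv2.resize(optics.get_image("scene")[80:260,240:480,::-1],None,fx=3,fy=3))
E
```

```text
clock: 5.57
position: [0.5566, 0.0731, 0.1498]
ee_rot: [3.13, 0.27, 0.0]
force: [0.3, -0.5, 0.2]
width: 0.002
t 5.57 tip in stack frame [-0.0296 -0.0019  0.1358] F [ 0.16 -0.56  0.23] w 0.002
tool x,z in stack [ 1.    -0.001  0.   ] [ 0. -0. -1.] j [ 0.08  0.46 -0.42  1.81  0.23  0.91 -1.84]
```

View pics/s3.png

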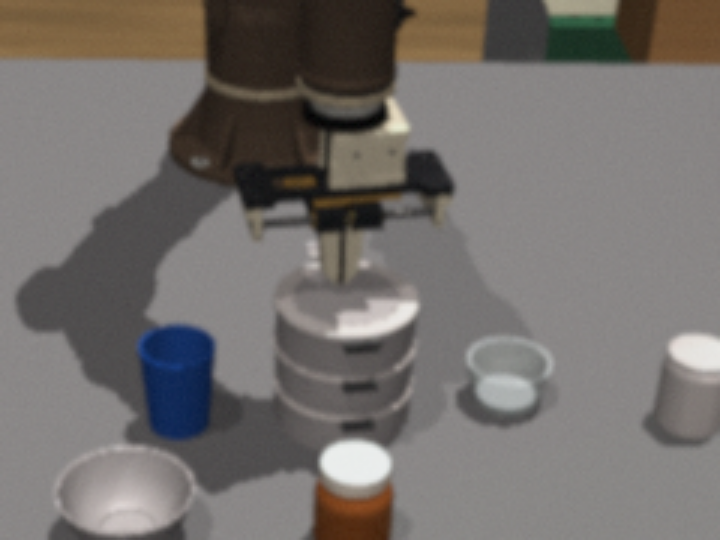

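Lid is nearly level, fingertips at (342,278). The force hasn't risen yet, so I keep pressing until it does.

```bash
python3 -m creep '[{"translation":[0,0,0.0015],"rot":[0,0,0],"jaw":0},{"translation":[0,0,0.0015],"rot":[0,0,0],"jaw":0},{"translation":[0,0,0],"rot":[0,0,0],"jaw":0}]'
python3 rel.py; python3 -m creep '[{"translation":[0,0,0.0015],"rot":[0,0,0],"jaw":0},{"translation":[0,0,0.0015],"rot":[0,0,0],"jaw":0},{"translation":[0,0,0],"rot":[0,0,0],"jaw":0}]'
python3 rel.py
```

```text
clock: 5.87
position: [0.5568, 0.0732, 0.1489]
ee_rot: [3.129, 0.269, 0.002]
force: [-7.9, -2.5, 21.8]
width: 0.002
t 5.87 tip in stack frame [-0.0294 -0.0019  0.1349] F [-8.23 -1.06 21.78] w 0.002
tool x,z in stack [ 1.    -0.001  0.001] [ 0.001 -0.001 -1.   ] j [ 0.08  0.46 -0.41  1.81  0.23  0.91 -1.84]
clock: 6.12
position: [0.5569, 0.0733, 0.1483]
ee_rot: [3.129, 0.269, 0.005]
force: [-16.9, -4.0, 47.9]
width: 0.003
t 6.12 tip in stack frame [-0.0293 -0.0019  0.1343] F [-17.36  -1.03  47.89] w 0.003
tool x,z in stack [ 1.    -0.001  0.003] [ 0.003 -0.002 -1.   ] j [ 0.07  0.46 -0.41  1.82  0.23  0.91 -1.84]
```

```bash
python3 -m creep '[{"translation":[0,0,-0.004],"rot":[0,0,0],"jaw":0},{"translation":[0,0,-0.02],"rot":[0,0,0],"jaw":0},{"translation":[0,0,-0.035],"rot":[0,0,0],"jaw":0},{"translation":[-0.03,0,-0.02],"rot":[0,0,0],"jaw":0},{"translation":[-0.04,0,0],"rot":[0,0,0],"jaw":0},{"translation":[-0.04,0,0],"rot":[0,0,0],"jaw":0},{"translation":[-0.04,0,0],"rot":[0,0,0],"jaw":0},{"translation":[0,0,0],"rot":[0,0,0],"jaw":0}]'
python3 rel.py
python3 - <<'E'
from h import *
for n in ("scene","top","wrist"):
    im=optics.get_image(n)[:,:,::-1]
    cv2.imwrite(f"pics/{n}4.png",im)
    c=dict(scene=(240,80),top=(220,150),wrist=None)[n]
    if c: cv2.imwrite(f"pics/{n}4z.png",cv2.resize(im[c[1]:c[1]+140,c[0]:c[0]+200],None,fx=4,fy=4))
    for t in("lid_edge","clasp_pin","clasp_end"):
        print(n,t,[(np.round(d["location"],1),round(d["score"],2)) for d in optics.pinpoint(n,t)[:2]])
E
```

```text
clock: 6.78
position: [0.4006, 0.0456, 0.2216]
ee_rot: [3.127, 0.27, -0.01]
force: [-1.1, -1.5, -0.6]
width: 0.001
t 6.78 tip in stack frame [-0.1881 -0.0022  0.2076] F [-1.34 -1.24 -0.6 ] w 0.001
tool x,z in stack [ 1.    -0.001 -0.007] [-0.007 -0.003 -1.   ] j [ 0.19  0.14 -0.48  2.06  0.08  0.97 -1.73]
scene lid_edge [(array([349.1, 165.4]), 0.63), (array([359.3, 257.1]), 0.29)]
scene clasp_pin [(array([353.2, 160.2]), 0.48)]
scene clasp_end [(array([348.7, 163.7]), 0.63)]
top lid_edge [(array([280.8, 229.7]), 0.91)]
top clasp_pin [(array([284.2, 237. ]), 0.46), (array([285.3, 249.3]), 0.32)]
top clasp_end [(array([280.9, 244.1]), 0.6)]
wrist lid_edge [(array([316. ,  52.7]), 0.86)]
wrist clasp_pin [(array([312. ,  58.3]), 0.96)]
wrist clasp_end [(array([318.3, 111.5]), 0.92)]
```

View pics/wrist4.png

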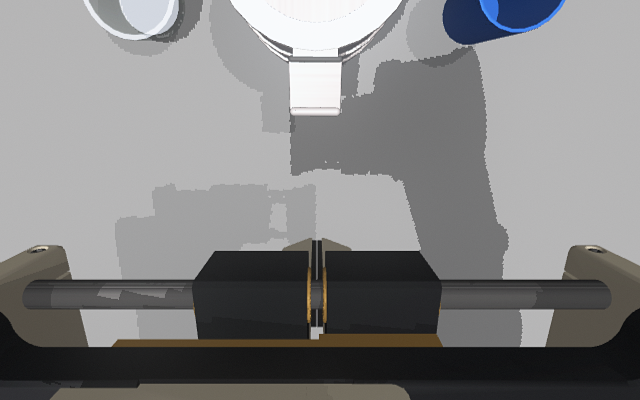

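View pics/scene4z.png

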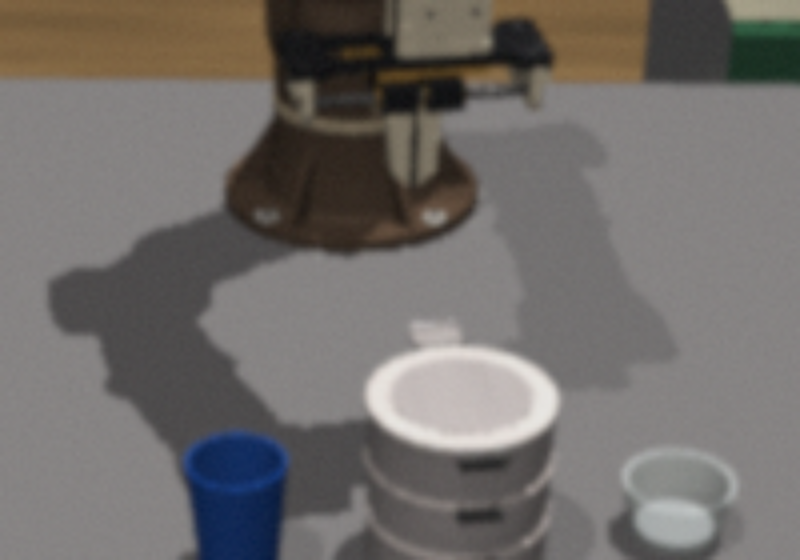

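View pics/top4z.png

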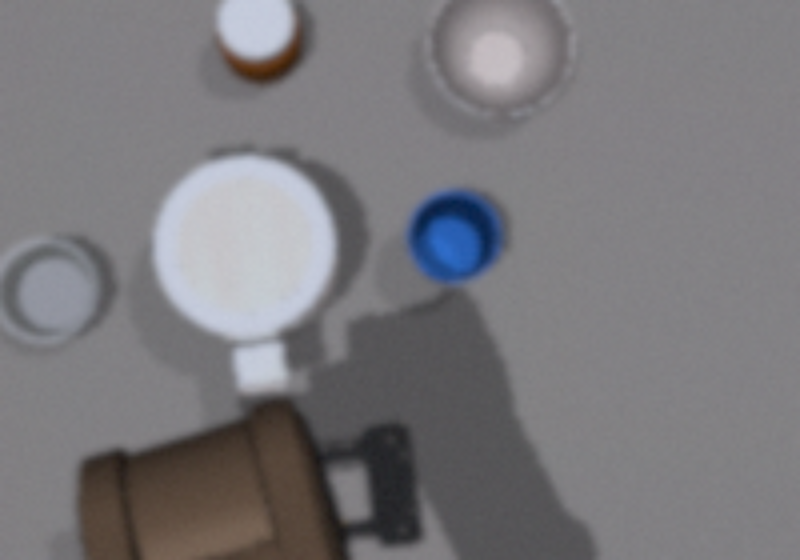

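Run:
```python
from h import *
p=np.load("p.npy"); y=p[2]; S=np.array([[np.cos(y),-np.sin(y),0],[np.sin(y),np.cos(y),0],[0,0,1]])
f=lambda n,px,z:(S.T@(onz(n,px,z)-[p[0],p[1],0])).round(4)
print("pin",f("wrist",(315,58),.132)); 
for z in(.115,.124,.132,.14): print("end",z,f("wrist",(316,112),z),f("top",(284.5,247),z))
print("lid ctr top", f("top",(220+245/4,150+246/4),.135))
```

```text
pin [-0.0701 -0.0013  0.132 ]
end 0.115 [-0.1055 -0.0019  0.115 ] [-0.1015  0.0051  0.115 ]
end 0.124 [-0.1054 -0.0019  0.124 ] [-0.1018  0.0045  0.124 ]
end 0.132 [-0.1053 -0.0019  0.132 ] [-0.1021  0.0039  0.132 ]
end 0.14 [-0.1052 -0.002   0.14  ] [-0.1023  0.0034  0.14  ]
lid ctr top [ 0.0019 -0.0009  0.135 ]
```

```bash
python3 -m creep '[{"translation":[0.031,0,0],"rot":[0,0,0],"jaw":0},{"translation":[0.031,0,0],"rot":[0,0,0],"jaw":0},{"translation":[0.032,0,0.015],"rot":[0,0,0],"jaw":0},{"translation":[0,0,0.025],"rot":[0,0,0],"jaw":0},{"translation":[0,0,0.02],"rot":[0,0,0],"jaw":0},{"translation":[0,0,0],"rot":[0,0,0],"jaw":0}]'
python3 rel.py;  python3 - <<'E'
from h import *
cv2.imwrite("pics/s5.png",cv2.resize(optics.get_image("scene")[80:260,240:480,::-1],None,fx=3,fy=3))
E
```

```text
clock: 7.88
position: [0.4994, 0.063, 0.159]
ee_rot: [3.13, 0.27, -0.01]
force: [-0.7, -0.5, -0.4]
width: 0.0
t 7.88 tip in stack frame [-0.0878 -0.002   0.145 ] F [-0.79 -0.34 -0.43] w 0.0
tool x,z in stack [ 1.    -0.001 -0.007] [-0.007  0.    -1.   ] j [ 0.12  0.37 -0.45  1.93  0.2   0.88 -1.83]
```

View pics/s5.png

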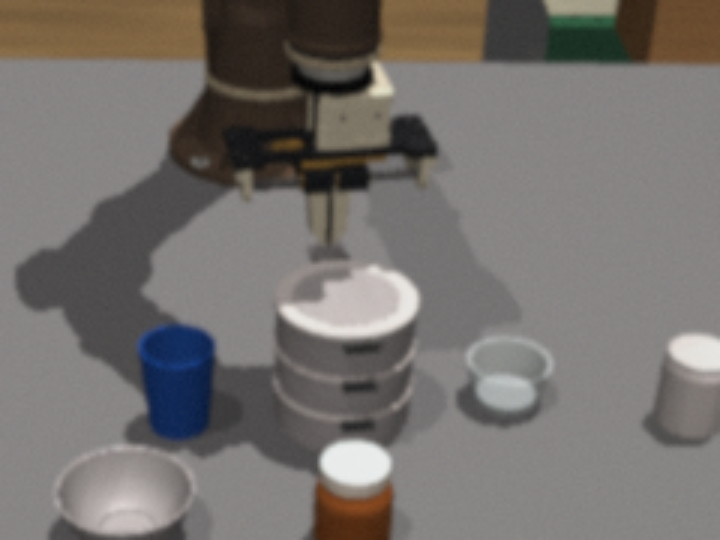

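```bash
python3 -m creep '[{"translation":[-0.006,0,0],"rot":[0,0,0],"jaw":0},{"translation":[0,0,0.006],"rot":[0,0,0],"jaw":0},{"translation":[0,0,0.006],"rot":[0,0,0],"jaw":0},{"translation":[0,0,0.006],"rot":[0,0,0],"jaw":0},{"translation":[0,0,0.005],"rot":[0,0,0],"jaw":0},{"translation":[0,0,0],"rot":[0,0,0],"jaw":0}]'
python3 rel.py; python3 -m creep '[{"translation":[0,0,0.005],"rot":[0,0,0],"jaw":0},{"translation":[0,0,0.005],"rot":[0,0,0],"jaw":0},{"translation":[0,0,0.005],"rot":[0,0,0],"jaw":0},{"translation":[0,0,0.004],"rot":[0,0,0],"jaw":0},{"translation":[0,0,0],"rot":[0,0,0],"jaw":0}]'
python3 rel.py
```

```text
clock: 8.43
position: [0.4952, 0.0624, 0.1391]
ee_rot: [3.13, 0.27, -0.001]
force: [0.1, -0.1, 1.2]
width: 0.005
t 8.43 tip in stack frame [-0.092  -0.0019  0.1251] F [ 0.09 -0.1   1.24] w 0.005
tool x,z in stack [ 1.    -0.001 -0.001] [-0.001 -0.    -1.   ] j [ 0.11  0.39 -0.44  1.97  0.22  0.83 -1.85]
clock: 8.85
position: [0.4947, 0.0623, 0.1196]
ee_rot: [3.13, 0.27, -0.003]
force: [0.2, 0.2, -0.3]
width: 0.006
t 8.85 tip in stack frame [-0.0925 -0.0019  0.1056] F [ 0.23  0.2  -0.28] w 0.006
tool x,z in stack [ 1.    -0.001 -0.002] [-0.002  0.    -1.   ] j [ 0.1   0.42 -0.43  1.99  0.24  0.79 -1.87]
```

```bash
python3 -m creep '[{"translation":[0.002,0,0.005],"rot":[0,0,0],"jaw":0},{"translation":[0.002,0,0],"rot":[0,0,0],"jaw":0},{"translation":[0.002,0,0],"rot":[0,0,0],"jaw":0},{"translation":[0,0,0],"rot":[0,0,0],"jaw":0}]'
python3 rel.py; python3 -m creep '[{"translation":[0.001,0,0],"rot":[0,0,0],"jaw":0},{"translation":[0.001,0,0],"rot":[0,0,0],"jaw":0},{"translation":[0,0,0],"rot":[0,0,0],"jaw":0}]'
python3 rel.py
```

```text
clock: 9.18
position: [0.5017, 0.0636, 0.1156]
ee_rot: [-3.13, -0.27, -0.0]
force: [0.2, 0.5, 0.8]
width: 0.006
t 9.18 tip in stack frame [-0.0854 -0.0018  0.1016] F [0.28 0.47 0.77] w 0.006
tool x,z in stack [ 1.    -0.001  0.   ] [ 0.  0. -1.] j [ 0.09  0.43 -0.42  1.98  0.25  0.78 -1.87]
clock: 9.43
position: [0.5031, 0.0638, 0.1155]
ee_rot: [3.13, 0.27, -0.001]
force: [-0.2, 0.9, -0.5]
width: 0.004
t 9.43 tip in stack frame [-0.0839 -0.0019  0.1015] F [-0.04  0.96 -0.48] w 0.004
tool x,z in stack [ 1.    -0.001 -0.001] [-0.001 -0.    -1.   ] j [ 0.09  0.43 -0.42  1.97  0.25  0.78 -1.87]
```

```bash
python3 -m creep '[{"translation":[0.001,0,0],"rot":[0,0,0],"jaw":0},{"translation":[0.001,0,0],"rot":[0,0,0],"jaw":0},{"translation":[0,0,0],"rot":[0,0,0],"jaw":0}]'
python3 rel.py
python3 - <<'E'
from h import *
im=optics.get_image("wrist")[:,:,::-1]; cv2.imwrite("pics/w6.png",im)
E
```

```text
clock: 9.68
position: [0.505, 0.0641, 0.1156]
ee_rot: [3.13, 0.27, -0.001]
force: [-1.0, 0.1, -0.4]
width: 0.006
t 9.68 tip in stack frame [-0.082  -0.0019  0.1016] F [-1.    0.23 -0.37] w 0.006
tool x,z in stack [ 1.    -0.001 -0.001] [-0.001 -0.    -1.   ] j [ 0.09  0.44 -0.42  1.97  0.25  0.79 -1.87]
```

View pics/w6.png

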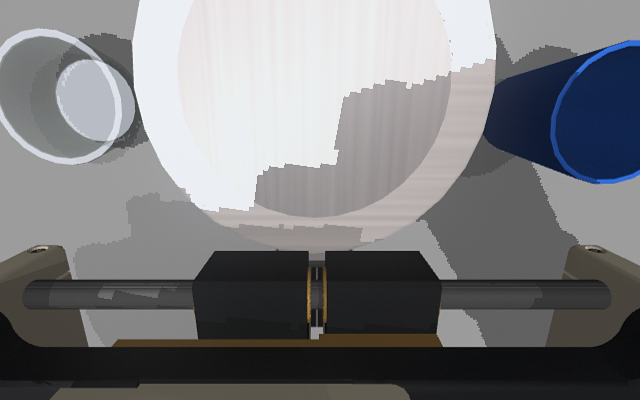

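```bash
python3 -m creep '[{"translation":[0.001,0,0],"rot":[0,0,0],"jaw":0},{"translation":[0,0,0],"rot":[0,0,0],"jaw":0}]' >/dev/null
python3 rel.py;  python3 -m creep '[{"translation":[0.001,0,0],"rot":[0,0,0],"jaw":0},{"translation":[0,0,0],"rot":[0,0,0],"jaw":0}]'>/dev/null
python3 rel.py
```

```text
t 9.9 tip in stack frame [-0.082  -0.0019  0.1015] F [-6.14 -0.37  2.38] w 0.006
tool x,z in stack [ 1.    -0.001 -0.002] [-0.002 -0.    -1.   ] j [ 0.09  0.44 -0.42  1.97  0.25  0.79 -1.87]
t 10.07 tip in stack frame [-0.0816 -0.0021  0.1014] F [-8.55 -0.67  4.72] w 0.003
tool x,z in stack [ 1.    -0.001 -0.004] [-0.004 -0.001 -1.   ] j [ 0.09  0.44 -0.42  1.97  0.25  0.79 -1.87]
```

```bash
python3 -m creep '[{"translation":[-0.006,0,0],"rot":[0,0,0],"jaw":0},{"translation":[-0.02,0,0],"rot":[0,0,0],"jaw":0},{"translation":[-0.03,0,-0.02],"rot":[0,0,0],"jaw":0},{"translation":[-0.03,0,-0.02],"rot":[0,0,0],"jaw":0},{"translation":[-0.03,0,-0.02],"rot":[0,0,0],"jaw":0},{"translation":[0,0,-0.04],"rot":[0,0,0],"jaw":0},{"translation":[0,0,0],"rot":[0,0,0],"jaw":0},{"translation":[0,0,0],"rot":[0,0,0],"jaw":0}]'
python3 rel.py
python3 - <<'E'
from h import *
p=np.load("p.npy"); y=p[2]; S=np.array([[np.cos(y),-np.sin(y),0],[np.sin(y),np.cos(y),0],[0,0,1]])
for n in ("scene","top","wrist"):
    im=optics.get_image(n)[:,:,::-1]
    cv2.imwrite(f"pics/{n}7.png",im)
    c=dict(scene=(240,80),top=(220,150),wrist=None)[n]
    if c: cv2.imwrite(f"pics/{n}7z.png",cv2.resize(im[c[1]:c[1]+140,c[0]:c[0]+200],None,fx=4,fy=4))
    for t,z in(("lid_edge",.135),("clasp_pin",.132),("clasp_end",.098),("stack",0)):
        print(n,t,[(np.round(d["location"],1),round(d["score"],2),(S.T@(onz(n,d["location"],z)-[p[0],p[1],0])).round(4)) for d in optics.pinpoint(n,t)[:1]])
E
```

```text
clock: 10.73
position: [0.3945, 0.0449, 0.218]
ee_rot: [3.129, 0.269, 0.01]
force: [-0.5, -0.0, -0.2]
width: 0.003
t 10.73 tip in stack frame [-0.194  -0.0019  0.204 ] F [-0.45  0.07 -0.22] w 0.003
tool x,z in stack [ 1.    -0.002  0.007] [ 0.007 -0.001 -1.   ] j [ 0.22  0.12 -0.5   2.09  0.08  0.94 -1.73]
scene lid_edge [(array([350.9, 165. ]), 0.83, array([-0.0763,  0.0044,  0.135 ]))]
scene clasp_pin [(array([357.9, 194.6]), 0.18, array([ 0.0736, -0.008 ,  0.132 ]))]
scene clasp_end [(array([298.1, 218.9]), 0.57, array([ 0.1105, -0.1726,  0.098 ]))]
scene stack [(array([351.8, 220. ]), 0.85, array([ 0.0084, -0.006 ,  0.    ]))]
top lid_edge [(array([283. , 228.9]), 0.97, array([-0.0495,  0.0009,  0.135 ]))]
top clasp_pin [(array([282.4, 235.3]), 0.48, array([-0.0675,  0.0054,  0.132 ]))]
top clasp_end [(array([284.8, 235.4]), 0.56, array([-0.0667,  0.0006,  0.098 ]))]
top stack [(array([282.7, 218.3]), 0.76, array([-0.0042,  0.006 ,  0.    ]))]
wrist lid_edge [(array([315.4,  18.1]), 0.88, array([-0.0648, -0.0017,  0.135 ]))]
wrist clasp_pin [(array([316.8,  26.9]), 0.55, array([-0.069 , -0.0026,  0.132 ]))]
wrist clasp_end [(array([316.9,  36.6]), 0.95, array([-0.068 , -0.0027,  0.098 ]))]
wrist stack []
```

View pics/wrist7.png

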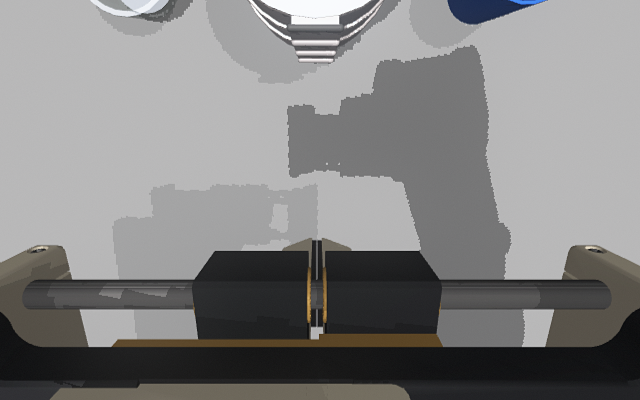

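View pics/top7z.png

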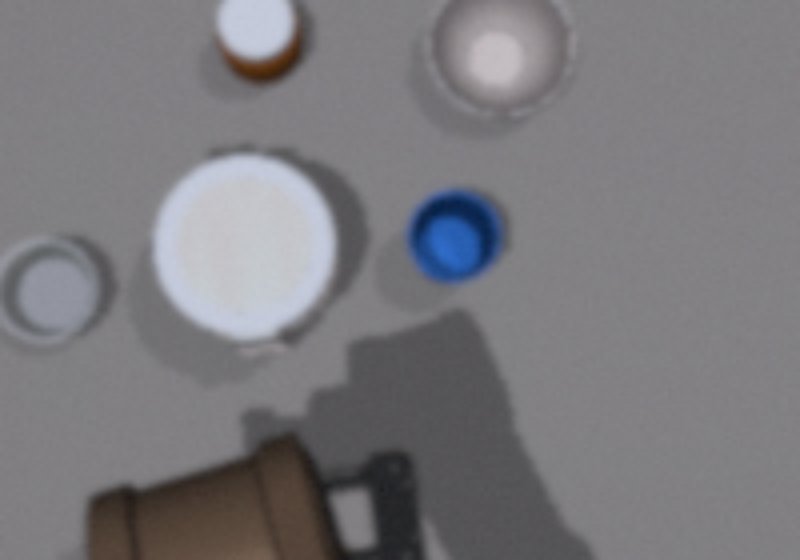

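View pics/scene7z.png

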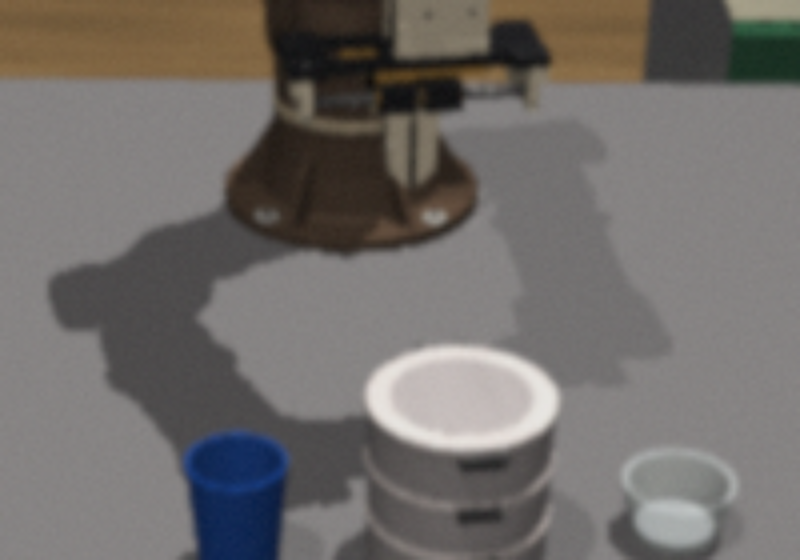

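Run:
```python
import cv2
cv2.imwrite("pics/w7z.png",cv2.resize(cv2.imread("pics/wrist7.png")[0:80,250:390],None,fx=5,fy=5,interpolation=cv2.INTER_NEAREST))
```

```text
(no output)
```

View pics/w7z.png

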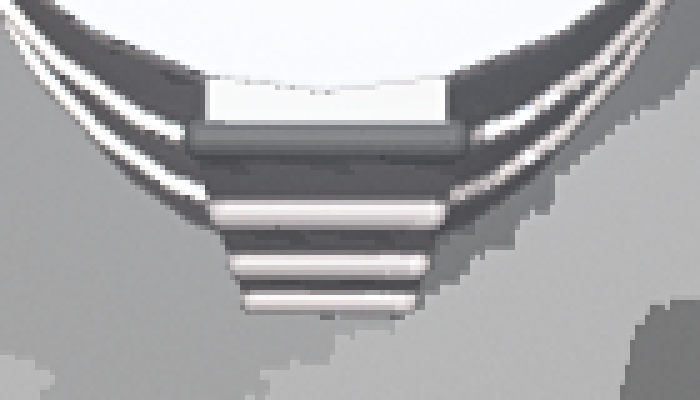

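Run:
```python
from h import *
p=np.load("p.npy"); y=p[2]
for x in(-.0735,-.0785):
  for z in(.0985,.0558,.0132):
    X=[p[0]+x*np.cos(y),p[1]+x*np.sin(y),z]; print(x,z,(proj("wrist",X)-[250,0])*5)
```

```text
-0.0735 0.0985 [316.15444006 223.3581702 ]
-0.0735 0.0558 [318.32082095 270.09170423]
-0.0735 0.0132 [319.9297812  304.80046635]
-0.0785 0.0985 [316.25679545 259.99461619]
-0.0785 0.0558 [318.39723931 301.14543967]
-0.0785 0.0132 [319.98935587 331.75446831]
```

```bash
python3 -c "
from cell import arm
print(arm.sign_off())"
```

```text
the job is handed in; nothing more can be done
None
```

I pushed the top lid shut and folded its clasp down flat with the closed fingertips. The job is handed in at about 11 s of the 45 s allowed. No verdict is reported, so this rests on my own checks.

- **Lid:** I swept it down along its hinge arc and pressed until the fingertips stopped at z ≈ 0.135 m, the height of a shut lid. The press peaked at about 48 N through the fingertips, under the 120 N wrist limit.
- **Clasp:** I pushed it down from above, then against the wall, until it stopped at about 8.5 N. In the last wrist picture its rolled lip lines up with the two already-shut clasps below it. Its measured position gives no sign that it stands out from the wall.
- **Surroundings:** The stack, cup, ramekin, jar and bowl look unchanged between the top and scene pictures taken before and after the clasp push. I did not re-measure the can and spatula, and the fingers never came near them. The arm finished clear, with the fingertips about 0.12 m from the stack.
- **Disagreements:** With the flap hidden, the scene-camera network placed the clasp's pin and end at wrong spots (scores 0.18 and 0.57). I ignored those in favour of the wrist and top views. The first network points and my fitted model also differed by 5 to 20 mm, and I used the fit, which the contact heights confirmed.

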